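# Tidy the make-up place after the show

### The arm

A 7-joint arm with a two-finger parallel gripper is mounted at the origin on the work surface. World frame = base frame: x ahead of the robot, y to its left, z up, the work surface at z = 0. Lengths are in m, angles in rad, forces in N, time in s.
With the tool pointing down it reaches from about 0.425 to 0.925 m from the base axis. Payload 6.8 kg.
Tool frame: the origin (TCP) lies on the mounting face of the last link; the fingertips stand 173 mm ahead of it and the grasp point (between the pads) lies 155 mm ahead of it (grip_point_offset is the distance from the TCP to the grasp point, in m); x points along the fingers, z is the direction in which the jaws open and shut, and the axes are right-handed (so a half turn about x gives the same grasp; the last joint's range is limited). The gripper opens to 85 mm and grips with 20 to 120 N. Pads are 22 mm wide; open, the fingers measure 114 mm over their backs; the gripper's body (76 mm by 85 mm) begins 54 mm behind the grasp point. The pads swing forward as they close: fully open they stand 13 mm farther back than shut.
Start: joints at [1.15, 0.477, 0.022, 1.555, -0.011, 1.109, -0.083], TCP at [0.208, -0.642, 0.405] pointing down, gripper open.
Joint ranges: [-2.96, 2.96], [-0.34, 2.1], [-1.41, 1.46], [0.24, 2.44], [-1.37, 4.51], [0.17, 1.92], [-2.96, 2.96]. Speed limits (rad/s): [2.39, 2.39, 3.14, 3.14, 3.14, 3.14, 3.14].

### API

Orientations are given as a rotation vector (axis times angle).
In Python, from bench import * gives the robot as it stands. The module is installed in compiled form; this text tells all that it offers.
- The arm moves only by the tool servo_tool, never from a script. Its argument "motion" is a list of rows, each a list of 5 numbers: the shift along the tool's x, y, z in m, then the turn about the tool's x in degrees, then the gripper command: -1 is fully open, 1 is shut, values between are in proportion. In form: [[dx, dy, dz, turn, fingers], ...]. A call has 1 to 8 rows; each row is the pose to reach, as a shift and turn from the pose measured when the call began, along the tool's axes at that moment; what a row does not reach only later rows make up. A row lasts 1/10 s, in which the tool goes at most 50 mm and 8.59 degrees, less where a joint would pass 70% of its speed; a pose out of reach is approached as far as the arm can. A call with a gripper value outside its range is refused whole. The fingers move at their own pace and stop on an object; "force" is the grip in N (left out, the last holds). Time passes only in rows, so rows that repeat a pose let the fingers close. It gives the time, the measured TCP pose, the force and the opening at its end, in the units of the state.
- get_obs(): the state, without advancing time (a new reading comes with each control period).
- grab_frame(name): name is "side" or "top" or "wrist"; returns the picture (400x640x3 uint8, red, green, blue); there is no depth.
- camera_params(name): a dict with "mtx" (3x3 intrinsics, pixels), "D" ([k1, k2, p1, p2, k3] as OpenCV has them; the pictures are not rectified), "world_to_cam" (4x4, takes a point from world to camera coordinates); the wrist camera has in their place "T_tool_cam" (4x4, takes a point from camera to tool coordinates, whose origin is the TCP and whose axes are the tool frame's). Camera axes: x right, y down, z forward; pixel columns grow to the right and rows downward; lengths in m; the calibration is good to about 2 mm. A picture is of the moment at which its call begins: read the wrist's pose just before it. camera_params takes no time and is no camera call.
- hand_in(): hands the job in, once; it reports no verdict.
The state is a dict: "clock": time; "joints": joint angles; "qvel": joint speeds; "tau": joint torques, N m; "tcp_pos": TCP position; "orientation": TCP orientation; "contact_force": force on the tool from outside, world axes, zero at the start; "moment": the same for the moment, N m; "grip_width": finger opening in m.
Only numpy, scipy, OpenCV 4.12 (cv2) and the standard library are available. Lean on these libraries where they do the work, as an engineer would, in place of code of your own. Each camera call takes 0.05 s, during which the arm holds its last target. There are 200 camera calls.

### The job

Put the five scattered make-up things away where each belongs: both brushes lying flat on the floor of the long metal brush tray, one beside the other; the flat tin standing in the wide bay and the small glass jar in the narrow bay of the grey two-bay pot tray; and the closed palette case laid squarely in the middle of the wooden cradle, lengthwise between its two end lips. Leave the varnish bottle and the lipstick among them standing where they are.

Things in the scene. Friction and masses are not known exactly. Their poses are not given: they have to be found in the camera images.
- broad_brush: Flat make-up brush, loose, lying on the table: dark wooden handle 100 mm long and 14 mm thick, steel ferrule, black head 40 mm long, 34 mm wide; 140 mm long overall, 14 mm high throughout. Origin on its axis at the middle of its length (on the handle), 7 mm above what it lies on. x runs along it to the head, z up. 20 to 40 g. It does not roll.
- slim_brush: Like the broad brush but slimmer: black handle 92 mm long and 12 mm wide, steel ferrule, brown head 28 mm long and 18 mm wide; 120 mm long overall and 14 mm high all along. Origin on its axis at the middle of its length (on the handle), 7 mm above what it lies on. x runs along it to the head, z up. 15 to 27 g. It does not roll.
- jar: Small amber glass jar with a brass lid, closed, standing: 40 mm in diameter, 52 mm high. Origin at the centre of its underside, z up. 70 to 120 g.
- tin: Low round steel tin, closed, lid up: 60 mm in diameter, 32 mm high. Origin at the centre of its underside, z up. 60 to 110 g.
- palette: Closed black palette case, a flat box 90 mm long (its x), 46 mm wide (its y), 18 mm high, with a steel seam line. Origin at the centre of its underside, z up. 60 to 110 g.
- brush_tray: Long shallow plain steel tray, fixed to the table, open on top: outside 136 mm (its x) by 176 mm (its y), inside 130 by 170 mm; floor 3 mm thick, walls 3 mm thick with their top edge 15 mm above the table. Origin at the centre of its underside, z up.
- pot_tray: Grey plastic tray with two bays, fixed, outside 92 mm (its x) by 154 mm (its y); floor 3 mm thick, walls and divider 4 mm thick, tops 12 mm above the table. Both bays are 84 mm along x, centred on x = 0. Wide bay: 84 mm along y, centre at y = -31 mm. Narrow bay: 58 mm along y, centre at y = +44 mm. Origin at the centre of the underside, z up.
- cradle: Light wooden cradle, fixed to the table: a base plate 74 mm (its x) by 122 mm (its y), 4 mm thick, with a lip 5 mm thick at each y end, 14 mm high above the table; 112 mm between the lips, open along both long sides. Origin at the centre of its underside, z up.
- varnish: Bystander: loose nail-varnish bottle, square amber glass 26 mm wide with a thin black cap, 60 mm high, standing. Origin at the centre of its underside, z up.
- lipstick: Bystander: loose lipstick, square 21 mm wide, brass below and dark above, 57 mm high, standing. Origin at the centre of its underside, z up.
Things that resemble listed ones, but are neither listed nor needed, are in the scene too. Leave any green or red look-alike of the broad_brush alone.

How it is judged:
By the outcome, as a careful person would: the job done as asked, in the order asked, and still so for the second after the job is handed in, with the robot touching nothing.
It also fails if it takes over 131 s, if anything falls off the work surface, if the arm or the gripper's body presses on something with over 40 N, if the wrist force passes 120 N, or if a joint passes its speed limit or range.

## Working session

There is one attempt and no reset: what is moved stays moved. The work goes in short steps, Python scripts to look and compute and a tool call to move; the robot and the scene stay as the last step left them, time stands still between calls to the robot, and variables do not carry over. Pictures are saved under pics/ and viewed, about 12 in all and at most 16, crops included, and the job is handed in when it is done.

Besides the shell and the picture viewer there is one more tool, called after ">>>" as name([rows], argument=value, ...), one row to a line, values as JSON. servo_tool: Moves the arm, as the interface text tells. Its arguments: {"type":"object","properties":{"motion":{"type":"array","items":{"type":"array","items":{"type":"number"}}},"force":{"type":"number"}},"required":["motion"]}

```bash
mkdir -p pics; python3 - <<'E'
from bench import *
import cv2,numpy as np
o=get_obs();print(o)
for n in("top","side","wrist"):
    cv2.imwrite(f"pics/{n}0.png",grab_frame(n)[:,:,::-1]);print(n,camera_params(n))
E
```

```text
{'clock': 0.0, 'joints': array([ 1.149911  ,  0.47777794,  0.02234861,  1.55643509, -0.01149772,
        1.10934499, -0.08307863]), 'qvel': array([ 3.97393493e-04, -6.45783479e-04,  1.75806263e-03,  8.81978739e-04,
        8.00498112e-04, -9.67018804e-04,  8.24079201e-05]), 'tau': array([-1.73717017e-04, -5.96457839e+01,  1.60796955e+00, -2.81199503e+01,
        1.24835019e-02,  9.23757761e-03, -7.82318892e-06]), 'tcp_pos': array([ 0.20762127, -0.64198202,  0.40374739]), 'orientation': array([ 0.9767623 ,  1.34270925, -0.9751655 ]), 'contact_force': array([-0.52379848,  0.57365082,  0.21750681]), 'moment': array([ 0.00860505, -0.05421595,  0.04494518]), 'grip_width': 0.0851566029323129}
top {'mtx': array([[514.32673783,   0.        , 317.1285197 ],
       [  0.        , 514.32673783, 201.27370284],
       [  0.        ,   0.        ,   1.        ]]), 'D': array([0.00347395, 0.        , 0.        , 0.        , 0.        ]), 'world_to_cam': array([[-6.51892135e-03, -9.99978496e-01, -7.14914280e-04,
        -6.19707524e-02],
       [-9.94273332e-01,  6.55798738e-03, -1.06665528e-01,
   
[... 592 characters left out ...]
0.82566864, -0.51098541,  0.90796765],
       [ 0.        ,  0.        ,  0.        ,  1.        ]])}
wrist {'mtx': array([[320.29489894,   0.        , 313.75615739],
       [  0.        , 320.29489894, 204.78977071],
       [  0.        ,   0.        ,   1.        ]]), 'D': array([0.00276537, 0.        , 0.        , 0.        , 0.        ]), 'T_tool_cam': array([[ 4.01670521e-04, -2.64566414e-01,  9.64367384e-01,
         2.94654564e-02],
       [ 5.78917617e-04, -9.64367239e-01, -2.64566615e-01,
         6.69966685e-02],
       [ 9.99999752e-01,  6.64557878e-04, -2.34195733e-04,
        -1.55295617e-03],
       [ 0.00000000e+00,  0.00000000e+00,  0.00000000e+00,
         1.00000000e+00]])}
```

View pics/top0.png

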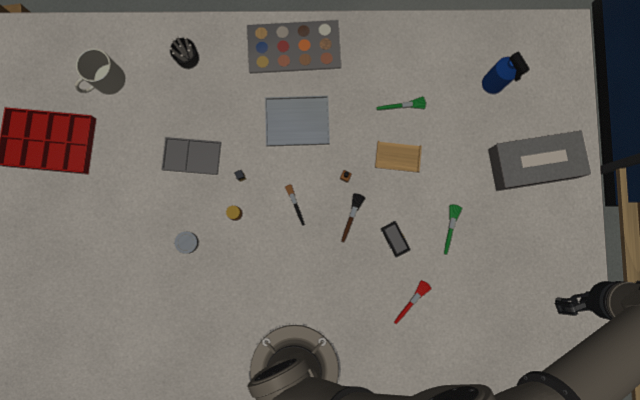

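View pics/side0.png

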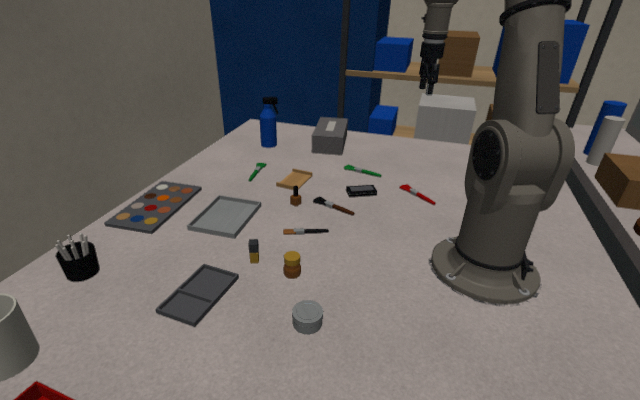

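The top view shows these things, by pixel:
- broad brush: brown handle and black head, (353,217)
- its look-alikes: green (402,104), green (453,229) and red (412,302)
- slim brush: (295,204)
- jar: (234,213)
- tin: (187,243)
- closed palette: (395,239); its look-alike is the open colour palette at (294,46)
- brush tray: (297,121)
- pot tray: (191,156); its look-alike is the red tray at (48,140)
- cradle: (398,156)
- varnish: (346,176)
- lipstick: (240,175)

I choose the brown and black brush at (353,217), and will check it in one close crop.

```bash
cat > h.py <<'E'
from bench import *
import cv2,numpy as np
from scipy.spatial.transform import Rotation as R
def T_tool(o):
    T=np.eye(4);T[:3,:3]=R.from_rotvec(o["orientation"]).as_matrix();T[:3,3]=o["tcp_pos"];return T
def cam2world(n,o=None):
    p=camera_params(n)
    return T_tool(o)@p["T_tool_cam"] if n=="wrist" else np.linalg.inv(p["world_to_cam"])
def px2w(n,uv,z,C):
    p=camera_params(n)
    q=cv2.undistortPoints(np.float64(uv).reshape(-1,1,2),p["mtx"],p["D"]).reshape(-1,2)
    d=np.c_[q,np.ones(len(q))]@C[:3,:3].T;c=C[:3,3]
    return (c+d*((z-c[2])/d[:,2])[:,None])[:,:2]
def w2px(n,X,C):
    p=camera_params(n);M=np.linalg.inv(C)
    return cv2.projectPoints(np.float64(X).reshape(-1,1,3),cv2.Rodrigues(M[:3,:3])[0],M[:3,3],p["mtx"],p["D"])[0].reshape(-1,2)
def rel(o,x,y,z,yaw=None):
    """shift+turn to put TCP at x,y,z with jaw axis (tool z) at world angle yaw deg (mod 180)"""
    T=T_tool(o);d=T[:3,:3].T@(np.array([x,y,z])-T[:3,3])
    cur=np.degrees(np.arctan2(T[1,2],T[0,2]));t=0
    if yaw is not None: t=-((yaw-cur+90)%180-90)   # tool x is down: positive turn = negative yaw
    return np.round(d,4),round(t,1),"jaw yaw now %.1f"%cur,"tilt",np.round(T[:3,0],3)
E
python3 - <<'E'
from h import *
im=cv2.imread("pics/top0.png")
cv2.imwrite("pics/crop1.png",cv2.resize(im[85:265,155:425],None,fx=2.96,fy=2.96,interpolation=cv2.INTER_CUBIC))
C=cam2world("top")
for n,uv,z in[("broad",(353,217),.007),("slim",(295,204),.007),("jar",(234,213),.052),("tin",(187,242),.032),("pal",(395,238.5),.018),("btray",(297.5,121),.015),("ptray",(191.5,156),.012),("cradle",(398,156.5),.004),("varn",(346,175),.06),("lip",(240,175),.057)]:
    print(n,px2w("top",uv,z,C).round(3))
print(rel(get_obs(),.5,-.05,.4,0))
E
```

```text
broad [[ 0.402 -0.163]]
slim [[ 0.439 -0.004]]
jar [[0.412 0.155]]
tin [[0.337 0.283]]
pal [[ 0.343 -0.274]]
btray [[ 0.67  -0.012]]
ptray [[0.574 0.281]]
cradle [[ 0.57 -0.29]]
varn [[ 0.51  -0.142]]
lip [[0.512 0.14 ]]
(array([ 0.0046,  0.4603, -0.4734]), np.float64(-72.1), 'jaw yaw now -72.1', 'tilt', array([-0.   ,  0.001, -1.   ]))
```

View pics/crop1.png

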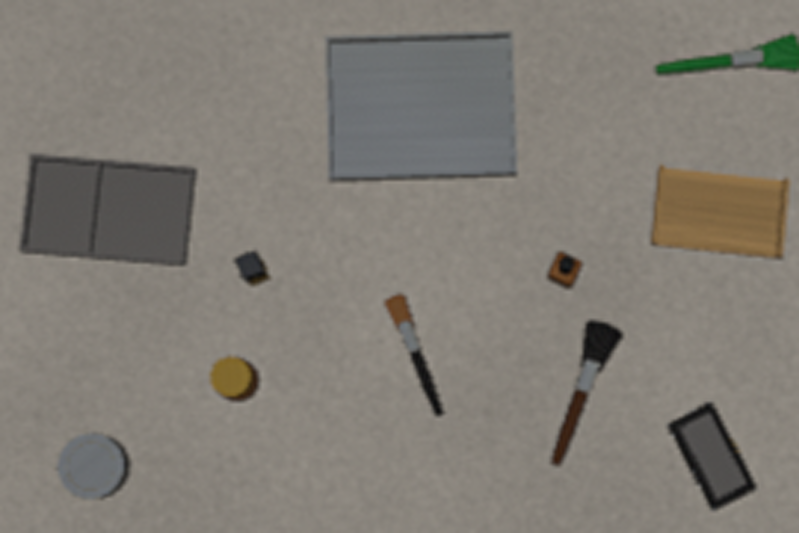

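Confirmed: the brush at crop (585,390) has a brown handle, steel ferrule and black head, so it is the broad brush. The narrow bay is on the left (+y). The jar, tin and closed case also match their descriptions. Next I get wrist-camera accuracy with one overview.

```bash
python3 -c "
from h import *
print(rel(get_obs(),.55,0,.42,-90))"
```

```text
(array([-0.0154,  0.5233, -0.5056]), np.float64(17.9), 'jaw yaw now -72.1', 'tilt', array([-0.   ,  0.001, -1.   ]))
```

>>> servo_tool([
  [-0.015,0.523,-0.506,18,-1],
  [-0.015,0.523,-0.506,18,-1],
  [-0.015,0.523,-0.506,18,-1],
  [-0.015,0.523,-0.506,18,-1],
  [-0.015,0.523,-0.506,18,-1],
  [-0.015,0.523,-0.506,18,-1],
  [-0.015,0.523,-0.506,18,-1],
  [-0.015,0.523,-0.506,18,-1],
])

```text
clock: 0.95
tcp_pos: [0.396, -0.2872, 0.413]
orientation: [1.211, 1.21, -1.21]
contact_force: [0.4, -0.5, 0.6]
grip_width: 0.0856
```

```bash
python3 -c "
from h import *
print(rel(get_obs(),.55,0,.42,-90))"
```

```text
(array([-0.0068,  0.1536, -0.2875]), np.float64(-0.1), 'jaw yaw now -90.1', 'tilt', array([-0.   ,  0.001, -1.   ]))
```

>>> servo_tool([
  [-0.007,0.154,-0.287,0,-1],
  [-0.007,0.154,-0.287,0,-1],
  [-0.007,0.154,-0.287,0,-1],
  [-0.007,0.154,-0.287,0,-1],
  [-0.007,0.154,-0.287,0,-1],
  [-0.007,0.154,-0.287,0,-1],
  [-0.007,0.154,-0.287,0,-1],
  [-0.007,0.154,-0.287,0,-1],
])

```text
clock: 1.75
tcp_pos: [0.5515, 0.0045, 0.4202]
orientation: [1.208, 1.215, -1.203]
contact_force: [-0.4, -0.5, 0.2]
grip_width: 0.0856
```

```bash
python3 - <<'E'
from h import *
import pickle
o=get_obs();im=grab_frame("wrist");pickle.dump((o,im),open("ov.pkl","wb"))
print(o["tcp_pos"],np.abs(o["qvel"]).max(),o["joints"])
cv2.imwrite("pics/ov.png",im[:,:,::-1])
E
```

```text
[0.55154567 0.00453842 0.42015167] 0.06457606049309687 [ 0.14469084  0.27964547 -0.3199481   1.81839304  0.09568826  1.05814978
 -1.77535467]
```

View pics/ov.png

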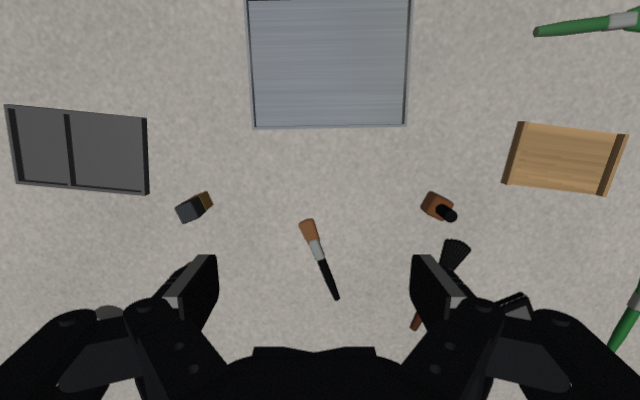

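The overview shows the brush tray bottom edge at (253,129)-(406,125), the pot tray at (5,105)-(149,195), the cradle at (502,121)-(627,195) and the slim brush from (308,222) to (337,298). The gripper hides the near things. I measure with masks in both views.

```bash
python3 - <<'E'
from h import *
import pickle
o,wi=pickle.load(open("ov.pkl","rb"))
ti=cv2.imread("pics/top0.png")[:,:,::-1]
CT=cam2world("top");CW=cam2world("wrist",o)
def meas(n,img,C,name,roi,f,z,up=1):
    x0,y0,x1,y1=roi;c=cv2.resize(img[y0:y1,x0:x1],None,fx=4,fy=4,interpolation=cv2.INTER_CUBIC)
    c=cv2.GaussianBlur(c,(5,5),0);m=f(c.astype(int)).astype(np.uint8)
    m=cv2.morphologyEx(m,cv2.MORPH_CLOSE,np.ones((9,9)))
    ct=max(cv2.findContours(m,0,2)[0],key=cv2.contourArea).reshape(-1,2)
    uv=(ct+.5)/4-.5+[x0,y0];w=px2w(n,uv,z,C)
    r=cv2.minAreaRect((w*1e4).astype(np.float32))
    print(n,name,"c",np.round(np.array(r[0])/1e4,4),"size",np.round(np.array(r[1])/10,1),"ang %.1f"%r[2]); return w
V=lambda c:c.max(2)
sat=lambda c:c.max(2)-c.min(2)
bb=lambda c:c[:,:,2]-c[:,:,0]
bg=ti[185:200,255:275].reshape(-1,3).mean(0);print("bg",bg, "tin",ti[243,187],"tray",ti[120,297],"pot",ti[156,180],"pal",ti[239,395],ti[250,407])
meas("top",ti,CT,"tin",(165,222,210,265),lambda c:bb(c)>-2,.032)
meas("top",ti,CT,"jar",(222,200,248,226),lambda c:bb(c)<-45,.052)
meas("top",ti,CT,"pal",(375,212,416,265),lambda c:V(c)<105,.018)
meas("top",ti,CT,"broad",(333,185,372,250),lambda c:(V(c)<75)|(bb(c)<-25),.014)
meas("top",ti,CT,"slim",(280,175,310,230),lambda c:(V(c)<75)|(bb(c)<-25),.014)
meas("top",ti,CT,"btray",(255,85,340,155),lambda c:bb(c)>-2,.015)
meas("top",ti,CT,"ptray",(155,130,228,180),lambda c:V(c)<105,.012)
meas("top",ti,CT,"cradle",(368,135,428,178),lambda c:bb(c)<-30,.004)
bw=wi[140:190,180:240].reshape(-1,3).mean(0);print("bgw",bw,wi[60,320],wi[150,100],wi[150,560])
meas("wrist",wi,CW,"slim",(285,205,350,310),lambda c:(V(c)<90)|(bb(c)<-25),.014)
meas("wrist",wi,CW,"ptray",(0,95,165,205),lambda c:V(c)<105,.012)
meas("wrist",wi,CW,"cradle",(490,110,640,205),lambda c:bb(c)<-30,.004)
for nm,p,z in[("btray near corners",[(254,129.5),(406,125.5)],.0),("cradle base corners",[(502,184),(604,195)],0),("pt",[(5,105),(148,117.5),(149,195),(17,184)],.012)]:
    print(nm,px2w("wrist",p,z,CW).round(4).tolist())
E
```

```text
bg [137.27       132.09333333 124.36333333] tin [108 111 114] tray [108 111 114] pot [84 82 80] pal [81 79 77] [32 32 30]
top tin c [0.3366 0.2875] size [59.7 59. ] ang 45.4
top jar c [0.4148 0.1591] size [36.5 35.8] ang 66.5
top pal c [ 0.3422 -0.2743] size [91.4 49.1] ang 26.9
top broad c [ 0.4463 -0.1717] size [34.4 41.9] ang 61.8
top slim c [ 0.4112 -0.0149] size [63.3 10.5] ang 20.7
top btray c [ 0.6722 -0.0098] size [136.6 175.3] ang 1.4
top ptray c [0.5748 0.2819] size [157.   94.2] ang 84.8
top cradle c [ 0.571  -0.2901] size [124.6  76.9] ang 83.4
bgw [159.36633333 154.866      149.067     ] [126 130 136] [81 80 80] [140 115  82]
wrist slim c [ 0.4141 -0.0129] size [64.7 11.8] ang 21.1
wrist ptray c [0.5773 0.2833] size [160.5  92.9] ang 84.8
wrist cradle c [ 0.5706 -0.2917] size [133.9  76.6] ang 83.4
btray near corners [[0.6032, 0.0791], [0.609, -0.101]]
cradle base corners [[0.5394, -0.2255], [0.5264, -0.3543]]
pt [[0.6285, 0.3574], [0.6161, 0.1974], [0.525, 0.2081], [0.5375, 0.3656]]
```

```bash
python3 - <<'E'
from h import *
import pickle
o,wi=pickle.load(open("ov.pkl","rb"))
ti=cv2.imread("pics/top0.png")[:,:,::-1]
CT=cam2world("top");CW=cam2world("wrist",o)
def meas(n,img,C,name,roi):
    x0,y0,x1,y1=roi;c=cv2.GaussianBlur(cv2.resize(img[y0:y1,x0:x1],None,fx=4,fy=4,interpolation=cv2.INTER_CUBIC),(5,5),0).astype(int)
    m=((c.max(2)<85)|(c[:,:,2]-c[:,:,0]<-25)).astype(np.uint8)
    m=cv2.morphologyEx(m,cv2.MORPH_OPEN,np.ones((7,7)))
    k,l,st,_=cv2.connectedComponentsWithStats(m)
    ps=[px2w(n,(np.argwhere(l==i)[:,::-1]+.5)/4-.5+[x0,y0],.012,C) for i in range(1,k) if st[i,4]>150]
    P=np.vstack(ps);r=cv2.minAreaRect((P*1e4).astype(np.float32))
    c1,c2=[p.mean(0) for p in sorted(ps,key=lambda p:p[:,0].mean())[-2:]] if len(ps)>1 else (P[0],P[0])
    d=c2-c1;a=np.arctan2(d[1],d[0]);u=np.array([np.cos(a),np.sin(a)]);s=(P-c1)@u
    print(n,name,len(ps),"rect",np.round(np.array(r[0])/1e4,4),np.round(np.array(r[1])/10,1),"axis ang %.1f"%np.degrees(a),"len %.4f"%np.ptp(s),"mid",(c1+u*(s.max()+s.min())/2).round(4))
meas("top",ti,CT,"broad",(333,188,372,250))
meas("top",ti,CT,"slim",(280,178,310,230))
meas("wrist",wi,CW,"slim",(285,205,350,310))
print(rel(o,.404,-.158,.35,69))
E
```

```text
top broad 2 rect [ 0.3995 -0.1627] [ 35.1 137.8] axis ang -20.7 len 0.1386 mid [ 0.401  -0.1565]
top slim 2 rect [ 0.4383 -0.0076] [119.1  20.3] axis ang 21.2 len 0.1192 mid [ 0.4372 -0.005 ]
wrist slim 2 rect [ 4.38e-01 -3.00e-04] [120.4  20.4] axis ang 21.3 len 0.1205 mid [ 0.439 -0.003]
(array([ 0.0695, -0.1485,  0.1619]), np.float64(21.3), 'jaw yaw now -89.7', 'tilt', array([ 0.   ,  0.004, -1.   ]))
```

```bash
python3 -c "
from h import *
print(rel(get_obs(),.409,-.161,.25,69.3))"
```

```text
(array([ 0.1697, -0.1421,  0.1626]), np.float64(20.9), 'jaw yaw now -89.8', 'tilt', array([-0.001,  0.002, -1.   ]))
```

>>> servo_tool([
  [0.17,-0.142,0.163,21,0],
  [0.17,-0.142,0.163,21,0],
  [0.17,-0.142,0.163,21,0],
  [0.17,-0.142,0.163,21,0],
  [0.17,-0.142,0.163,21,0],
  [0.17,-0.142,0.163,21,0],
  [0.17,-0.142,0.163,21,0],
  [0.17,-0.142,0.163,21,0],
])

```text
clock: 2.6
tcp_pos: [0.4087, -0.1622, 0.2499]
orientation: [1.474, 1.015, -1.474]
contact_force: [0.5, 0.7, 0.6]
grip_width: 0.043
```

```bash
python3 - <<'E'
from h import *
o=get_obs();im=grab_frame("wrist");cv2.imwrite("pics/w1.png",im[:,:,::-1])
print(o["grip_width"],o["tcp_pos"],rel(o,.409,-.161,.176,69.3))
C=cam2world("wrist",o);print("grasp pt px",w2px("wrist",[[.409,-.161,.012],[.401,-.158,.012]],C))
E
```

```text
0.043021988599254185 [ 0.40871019 -0.16224489  0.24991639] (array([ 0.0739, -0.0001, -0.0012]), np.float64(-0.3), 'jaw yaw now -111.0', 'tilt', array([-0.001,  0.002, -1.   ]))
grasp pt px [[314.18250383 216.90460839]
 [314.26493191 228.73022624]]
```

View pics/w1.png

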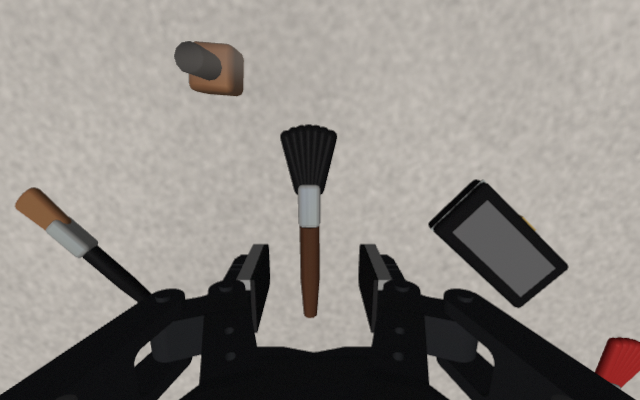

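The wrist view shows the brush upright between the fingers, from head end (309,127) to tail (310,316). The varnish bottle and the palette case are well clear. I descend and grip.

>>> servo_tool([
  [0.04,-0.003,-0.003,0,0],
  [0.074,-0.004,-0.003,0,0],
  [0.074,-0.004,-0.003,0,0],
  [0.074,-0.004,-0.003,0,0.9],
  [0.074,-0.004,-0.003,0,0.9],
  [0.074,-0.004,-0.003,0,0.9],
  [0.074,-0.004,-0.003,0,0.9],
  [0.074,-0.004,-0.003,0,0.9],
], force=30)

```text
clock: 3.45
tcp_pos: [0.4081, -0.1573, 0.1782]
orientation: [1.475, 1.012, -1.468]
contact_force: [-0.2, 1.5, 8.8]
grip_width: 0.0132
```

```bash
python3 - <<'E'
from h import *
o=get_obs();T=T_tool(o);print(o["grip_width"],o["contact_force"],o["tcp_pos"])
# where brush mid lies wrt grasp, from w1 view (pose then)
import cv2
C=None
E
```

```text
0.013155621541295626 [-0.17171091  1.54243226  8.7921483 ] [ 0.40807526 -0.15734243  0.17820061]
```

```bash
python3 -c "
from h import *
print(rel(get_obs(),.647,-.007,.29,1.6))"
```

```text
(array([-0.1107,  0.1701, -0.2259]), np.float64(67.5), 'jaw yaw now -110.9', 'tilt', array([ 0.004,  0.001, -1.   ]))
```

Turning the other way (-112.5°) keeps joint 7 in range.

>>> servo_tool([
  [-0.04,0,0,0,0.9],
  [-0.08,0,0,0,0.9],
  [-0.111,0.17,-0.226,-112.5,0.9],
  [-0.111,0.17,-0.226,-112.5,0.9],
  [-0.111,0.17,-0.226,-112.5,0.9],
  [-0.111,0.17,-0.226,-112.5,0.9],
  [-0.111,0.17,-0.226,-112.5,0.9],
  [-0.111,0.17,-0.226,-112.5,0.9],
])

```text
clock: 4.25
tcp_pos: [0.6493, -0.0045, 0.2925]
orientation: [0.804, 1.412, -0.795]
contact_force: [-0.3, 0.5, -0.7]
grip_width: 0.0127
```

```bash
python3 -c "
from h import *
o=get_obs();print(rel(o,.647,-.007,.29,1.6),o['joints'][6],o['grip_width'])"
```

```text
(array([ 0.0025, -0.0033,  0.0009]), np.float64(-60.5), 'jaw yaw now -58.9', 'tilt', array([ 0.008,  0.002, -1.   ])) -1.3370389214058962 0.012735413789083118
```

>>> servo_tool([
  [0.003,-0.003,0.001,-60.5,0.9],
  [0.003,-0.003,0.001,-60.5,0.9],
  [0.003,-0.003,0.001,-60.5,0.9],
  [0.003,-0.003,0.001,-60.5,0.9],
  [0.003,-0.003,0.001,-60.5,0.9],
  [0.003,-0.003,0.001,-60.5,0.9],
  [0.003,-0.003,0.001,-60.5,0.9],
  [0.003,-0.003,0.001,-60.5,0.9],
])

```text
clock: 5.05
tcp_pos: [0.6473, -0.0075, 0.2904]
orientation: [-0.022, 1.562, 0.024]
contact_force: [0.5, 0.0, 0.4]
grip_width: 0.013
```

```bash
python3 - <<'E'
from h import *
o=get_obs();im=grab_frame("wrist");cv2.imwrite("pics/w2.png",im[:,:,::-1])
print(o["grip_width"],o["tcp_pos"],rel(o,.647,-.007,.182,1.6))
E
```

```text
0.012981197277238184 [ 0.64725586 -0.00747034  0.29040513] (array([ 0.1084,  0.0004, -0.0012]), np.float64(0.1), 'jaw yaw now 1.7', 'tilt', array([ 0.009,  0.001, -1.   ]))
```

View pics/w2.png

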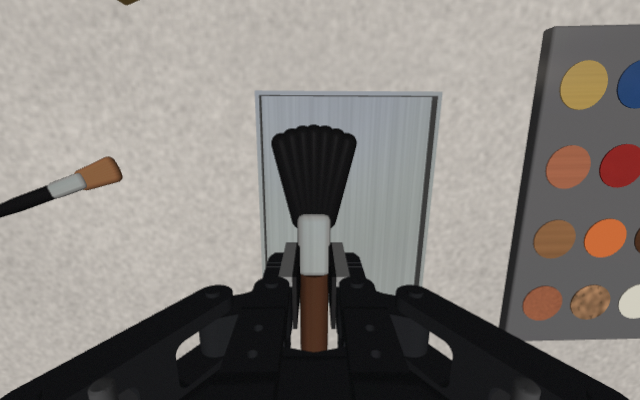

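The brush is held straight, with its head end at (314,127). The tray far rim runs (257,93)-(441,93). I check the fit by casting rays.

```bash
python3 - <<'E'
from h import *
o=get_obs();C=cam2world("wrist",o)
print("head end",px2w("wrist",[(314,127)],.122,C),"ferr/handle",px2w("wrist",[(314,275),(314,215)],.125,C))
print("rim",px2w("wrist",[(257,92.5),(441,92.5)],.015,C))
E
```

```text
head end [[0.64679876 0.05719396]] ferr/handle [[ 0.64855623 -0.01000671]
 [ 0.64777592  0.01933353]]
rim [[0.6059818  0.07741796]
 [0.73977298 0.08100956]]
```

>>> servo_tool([
  [0.05,0.003,0,0,0.9],
  [0.09,0.003,0,0,0.9],
  [0.105,0.003,0,0,0.9],
  [0.108,0.003,0,0,0.9],
  [0.108,0.003,0,0,0.9],
  [0.108,0.003,0,0,0.9],
  [0.108,0.003,0,0,0.35],
  [0.108,0.003,0,0,0.35],
])

```text
clock: 5.9
tcp_pos: [0.6486, -0.0043, 0.1835]
orientation: [-0.019, 1.56, 0.021]
contact_force: [-0.4, 0.4, 1.0]
grip_width: 0.0276
```

>>> servo_tool([
  [0,0,0,0,0.35],
  [0,0,0,0,0.35],
  [-0.03,0,0,0,0.35],
  [-0.07,0,0,0,0.35],
  [-0.12,0,0,0,0.35],
  [-0.12,0,0,0,0],
])

```text
clock: 6.5
tcp_pos: [0.6497, -0.0034, 0.3109]
orientation: [-0.018, 1.548, 0.021]
contact_force: [1.3, 0.7, 1.8]
grip_width: 0.0406
```

```bash
python3 - <<'E'
from h import *
o=get_obs();im=grab_frame("wrist");cv2.imwrite("pics/w3.png",im[:,:,::-1])
C=cam2world("wrist",o)
# slim axis 21.2 -> jaw 111.2/-68.8 ; mid (.438,-.004); grasp +3 mm toward head
print(o["grip_width"],o["contact_force"],rel(o,.440,-.003,.30,-68.8),o["joints"][6])
E
```

```text
0.040603613387475083 [1.31077418 0.73972787 1.78300116] (array([ 0.0062,  0.0057, -0.2098]), np.float64(70.2), 'jaw yaw now 1.4', 'tilt', array([ 0.023,  0.002, -1.   ])) -0.41141631420357444
```

View pics/w3.png

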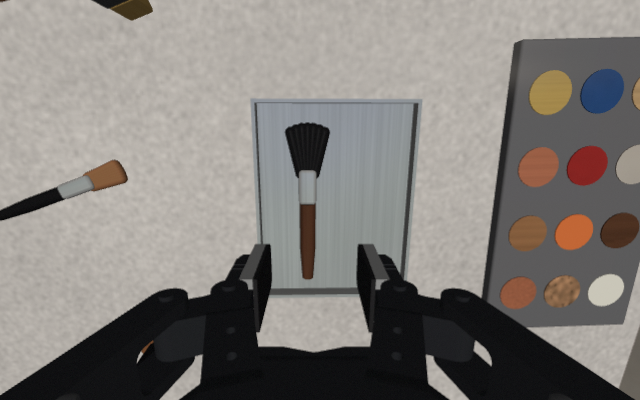

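The broad brush lies flat and wholly inside the tray, (308,125)-(308,278). Next is the slim brush.

>>> servo_tool([
  [0.006,0.006,-0.21,70,0],
  [0.006,0.006,-0.21,70,0],
  [0.006,0.006,-0.21,70,0],
  [0.006,0.006,-0.21,70,0],
  [0.006,0.006,-0.21,70,0],
  [0.006,0.006,-0.21,70,0],
  [0.006,0.006,-0.21,70,0],
  [0.006,0.006,-0.21,70,0],
])

```text
clock: 7.35
tcp_pos: [0.438, -0.0034, 0.297]
orientation: [0.924, 1.355, -0.907]
contact_force: [-0.1, 0.0, -0.7]
grip_width: 0.0423
```

```bash
python3 -c "
from h import *
print(rel(get_obs(),.440,-.003,.25,-68.8))"
```

```text
(array([0.0471, 0.0013, 0.0001]), np.float64(1.1), 'jaw yaw now -67.7', 'tilt', array([ 0.017,  0.002, -1.   ]))
```

>>> servo_tool([
  [0.047,0,0,1,0],
  [0.047,0,0,1,0],
  [0.047,0,0,1,0],
  [0.047,0,0,1,0],
])

```text
clock: 7.75
tcp_pos: [0.4391, -0.0032, 0.2511]
orientation: [0.937, 1.349, -0.919]
contact_force: [-0.2, -0.7, -1.2]
grip_width: 0.0429
```

```bash
cat >> h.py <<'E'
def rel_tip(o,x,y,z,yaw=None,L=.172):
    """like rel, but x,y are for the finger tips (allows for tilt); z still TCP height"""
    a=T_tool(o)[:3,0];return rel(o,x-a[0]*L,y-a[1]*L,z,yaw)
E
python3 - <<'E'
from h import *
o=get_obs();im=grab_frame("wrist");cv2.imwrite("pics/w4.png",im[:,:,::-1])
C=cam2world("wrist",o);print(o["tcp_pos"],rel_tip(o,.440,-.003,.178,-68.8))
x0,y0,x1,y1=220,80,400,340
c=im[y0:y1,x0:x1].astype(int)
print("slim mid px",w2px("wrist",[[.438,-.004,.012],[.440,-.003,.012]],C).round(1))
E
```

```text
[ 0.43907512 -0.00324504  0.25107083] (array([ 0.073 , -0.0032, -0.0011]), np.float64(0.2), 'jaw yaw now -68.6', 'tilt', array([ 0.017,  0.002, -1.   ]))
slim mid px [[314.8 225.6]
 [314.5 222.6]]
```

View pics/w4.png

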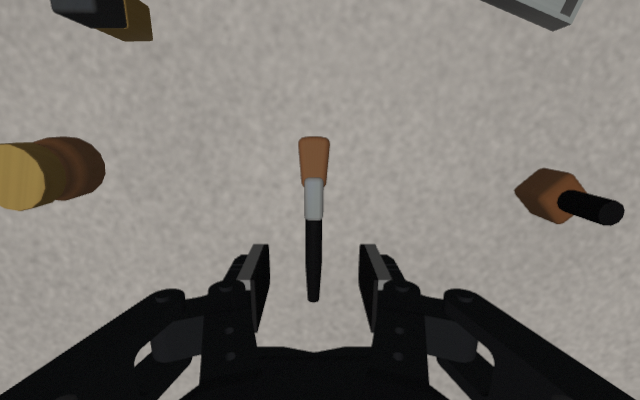

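The slim brush is centred between the fingers at x=314, head end y=138, tail y=301. I grip it.

>>> servo_tool([
  [0.04,-0.003,-0.001,0,0],
  [0.072,-0.003,-0.001,0,0],
  [0.072,-0.003,-0.001,0,0],
  [0.072,-0.003,-0.001,0,0.95],
  [0.072,-0.003,-0.001,0,0.95],
  [0.072,-0.003,-0.001,0,0.95],
  [0.072,-0.003,-0.001,0,0.95],
  [0.072,-0.003,-0.001,0,0.95],
], force=30)

```text
clock: 8.6
tcp_pos: [0.4383, -0.0033, 0.1812]
orientation: [0.939, 1.345, -0.917]
contact_force: [-0.1, -0.0, 6.1]
grip_width: 0.011
```

```bash
python3 - <<'E'
from h import *
o=get_obs();print(o["grip_width"],o["contact_force"],rel_tip(o,.703,-.008,.29,1.6))
E
```

```text
0.011011859985383789 [-0.13296778 -0.03859972  6.09666367] (array([-0.1029,  0.2434,  0.1003]), np.float64(-70.3), 'jaw yaw now -68.7', 'tilt', array([ 0.022,  0.001, -1.   ]))
```

>>> servo_tool([
  [-0.04,0,0,0,0.95],
  [-0.08,0,0,0,0.95],
  [-0.103,0.243,0.1,-70,0.95],
  [-0.103,0.243,0.1,-70,0.95],
  [-0.103,0.243,0.1,-70,0.95],
  [-0.103,0.243,0.1,-70,0.95],
  [-0.103,0.243,0.1,-70,0.95],
  [-0.103,0.243,0.1,-70,0.95],
])

```text
clock: 9.4
tcp_pos: [0.7029, -0.0092, 0.2929]
orientation: [0.236, 1.53, -0.225]
contact_force: [-0.1, -0.6, -0.7]
grip_width: 0.0108
```

```bash
python3 - <<'E'
from h import *
o=get_obs();print(o["grip_width"],rel_tip(o,.703,-.008,.29,1.6))
E
```

```text
0.010761714939610804 (array([ 0.0028, -0.0007, -0.0049]), np.float64(-18.5), 'jaw yaw now -16.9', 'tilt', array([ 0.029,  0.003, -1.   ]))
```

>>> servo_tool([
  [0.003,-0.001,-0.005,-18.5,0.95],
  [0.003,-0.001,-0.005,-18.5,0.95],
  [0.003,-0.001,-0.005,-18.5,0.95],
  [0.003,-0.001,-0.005,-18.5,0.95],
  [0.003,-0.001,-0.005,-18.5,0.95],
])

```text
clock: 9.9
tcp_pos: [0.6978, -0.0089, 0.2906]
orientation: [-0.018, 1.541, 0.021]
contact_force: [0.3, 0.4, -0.5]
grip_width: 0.0108
```

```bash
python3 - <<'E'
from h import *
o=get_obs();print(o["grip_width"],rel_tip(o,.703,-.008,.184,1.6))
im=grab_frame("wrist");C=cam2world("wrist",o)
# head end of brush: brown mask above the fingers
c=cv2.GaussianBlur(im,(5,5),0).astype(int);m=(c[:,:,0]-c[:,:,2]>35);m[:, :270]=0;m[:,370:]=0;m[230:]=0
p=np.argwhere(m);print("head px rows",p[:,0].min(),p[:,0].max(),"col",p[:,1].mean())
print("head end",px2w("wrist",[(p[p[:,0]<p[:,0].min()+4][:,1].mean(),p[:,0].min())],.121,C))
E
```

```text
0.010802372308994728 (array([ 0.1066,  0.0003, -0.0029]), np.float64(-0.2), 'jaw yaw now 1.4', 'tilt', array([ 0.029,  0.002, -1.   ]))
head px rows 143 213 col 313.6559396106476
head end [[0.70078602 0.04913613]]
```

>>> servo_tool([
  [0.05,0.001,-0.001,0,0.95],
  [0.09,0.001,-0.002,0,0.95],
  [0.104,0.001,-0.003,0,0.95],
  [0.107,0.001,-0.003,0,0.95],
  [0.107,0.001,-0.003,0,0.95],
  [0.107,0.001,-0.003,0,0.95],
  [0.107,0.001,-0.003,0,0.4],
  [0.107,0.001,-0.003,0,0.4],
])

```text
clock: 10.75
tcp_pos: [0.6982, -0.0076, 0.1843]
orientation: [-0.019, 1.54, 0.021]
contact_force: [0.2, -0.1, -0.1]
grip_width: 0.0258
```

>>> servo_tool([
  [0,0,0,0,0.4],
  [0,0,0,0,0.4],
  [-0.03,0,0,0,0.4],
  [-0.07,0,0,0,0.4],
  [-0.12,0,0,0,0.4],
  [-0.12,0,0,0,0],
  [-0.12,0,0,0,0],
])

```text
clock: 11.45
tcp_pos: [0.6949, -0.0077, 0.3062]
orientation: [-0.019, 1.537, 0.021]
contact_force: [-0.5, -0.2, -0.8]
grip_width: 0.0428
```

```bash
python3 - <<'E'
from h import *
o=get_obs();im=grab_frame("wrist");cv2.imwrite("pics/w5.png",im[:,:,::-1])
print(o["joints"],o["grip_width"])
for y in(-40.5,43,-90,90): print(y,rel_tip(o,.337,.286,.33,y))
E
```

```text
[ 0.38136593  0.69739554 -0.69888189  1.56355481  0.50730247  1.0319185
 -0.42798977] 0.04281760199372029
-40.5 (array([-0.0355,  0.3026, -0.3551]), np.float64(42.0), 'jaw yaw now 1.5', 'tilt', array([ 0.034,  0.002, -0.999]))
43 (array([-0.0355,  0.3026, -0.3551]), np.float64(-41.5), 'jaw yaw now 1.5', 'tilt', array([ 0.034,  0.002, -0.999]))
-90 (array([-0.0355,  0.3026, -0.3551]), np.float64(-88.5), 'jaw yaw now 1.5', 'tilt', array([ 0.034,  0.002, -0.999]))
90 (array([-0.0355,  0.3026, -0.3551]), np.float64(-88.5), 'jaw yaw now 1.5', 'tilt', array([ 0.034,  0.002, -0.999]))
```

View pics/w5.png

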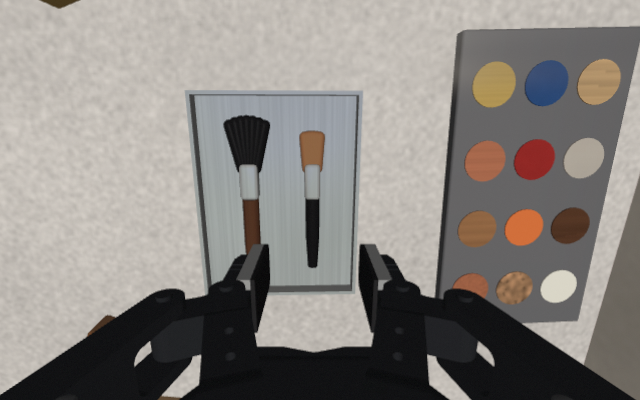

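Both brushes lie flat side by side in the tray (heads at (247,140) and (312,150)). Next is the tin.

>>> servo_tool([
  [-0.03,0.303,-0.355,6,-0.6],
  [-0.03,0.303,-0.355,6,-0.6],
  [-0.03,0.303,-0.355,6,-0.6],
  [-0.03,0.303,-0.355,6,-0.6],
  [-0.03,0.303,-0.355,6,-0.6],
  [-0.03,0.303,-0.355,6,-0.6],
  [-0.03,0.303,-0.355,6,-0.6],
  [-0.03,0.303,-0.355,6,-0.6],
])

```text
clock: 12.3
tcp_pos: [0.3816, 0.2435, 0.3198]
orientation: [0.064, 1.541, -0.061]
contact_force: [0.8, 1.6, -0.1]
grip_width: 0.0683
```

```bash
python3 - <<'E'
from h import *
o=get_obs();print(o["tcp_pos"],rel_tip(o,.337,.286,.27,-5),o["joints"])
E
```

```text
[0.38158463 0.24349105 0.31979969] (array([ 0.0484,  0.0382, -0.0541]), np.float64(0.4), 'jaw yaw now -4.6', 'tilt', array([ 0.029,  0.001, -1.   ])) [ 0.03065591  0.33394882 -0.85890185  2.11534574  0.37516256  0.81831728
 -1.13730376]
```

>>> servo_tool([
  [0.048,0.038,-0.054,0,-1],
  [0.048,0.038,-0.054,0,-1],
  [0.048,0.038,-0.054,0,-1],
  [0.048,0.038,-0.054,0,-1],
  [0.048,0.038,-0.054,0,-1],
])

```text
clock: 12.8
tcp_pos: [0.333, 0.2851, 0.2702]
orientation: [0.065, 1.542, -0.063]
contact_force: [-0.0, -0.8, -0.4]
grip_width: 0.0857
```

```bash
python3 - <<'E'
from h import *
o=get_obs();im=grab_frame("wrist");cv2.imwrite("pics/w6.png",im[:,:,::-1])
C=cam2world("wrist",o);print(o["joints"])
c=cv2.GaussianBlur(im,(7,7),0).astype(int);m=((c[:,:,2]-c[:,:,0]>-1)&(c.max(2)>75)).astype(np.uint8);m[300:]=0
m=cv2.morphologyEx(m,cv2.MORPH_OPEN,np.ones((9,9)))
for ct in cv2.findContours(m,0,2)[0]:
    if cv2.contourArea(ct)>1500:
        print(cv2.boundingRect(ct)); (p,r)=cv2.minEnclosingCircle(px2w("wrist",ct.reshape(-1,2),.032,C).astype(np.float32)*1000);print(p,r)
print(rel_tip(o,.337,.286,.186,-5), w2px("wrist",[[.337,.286,.032]],C))
E
```

```text
[-0.1570585   0.39987763 -0.81945383  2.18487843  0.48384494  0.71799873
 -1.38842209]
(269, 170, 85, 82)
(337.754150390625, 291.26123046875) 29.652620315551758
(array([ 0.0842,  0.0006, -0.0032]), np.float64(0.3), 'jaw yaw now -4.7', 'tilt', array([ 0.028,  0.   , -1.   ])) [[310.4727639 219.6001452]]
```

View pics/w6.png

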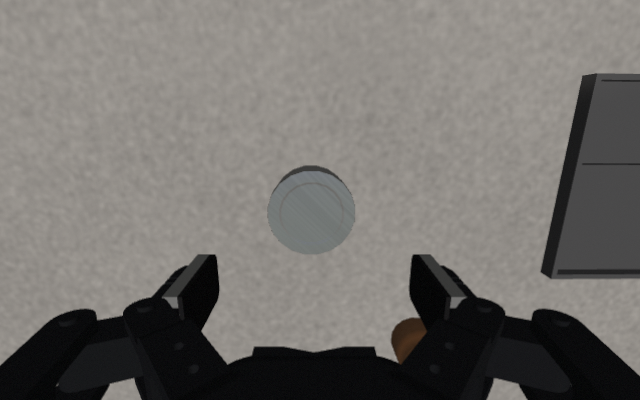

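The tin is at px (311,211), giving (0.338, 0.291) with radius 29.7 mm, which fits its size. I grip it.

>>> servo_tool([
  [0.03,0.005,-0.003,0,-1],
  [0.07,0.005,-0.003,0,-1],
  [0.084,0.005,-0.003,0,-1],
  [0.084,0.005,-0.003,0,-1],
  [0.084,0.005,-0.003,0,0],
  [0.084,0.005,-0.003,0,0],
  [0.084,0.005,-0.003,0,0],
  [0.084,0.005,-0.003,0,0],
], force=35)

```text
clock: 13.65
tcp_pos: [0.3336, 0.2905, 0.1879]
orientation: [0.067, 1.539, -0.062]
contact_force: [-0.4, -0.9, 6.5]
grip_width: 0.0576
```

```bash
python3 - <<'E'
from h import *
o=get_obs();print(o["grip_width"],o["contact_force"],o["tcp_pos"],rel_tip(o,.573,.2515,.28,-5))
E
```

```text
0.057567859655405514 [-0.3502532  -0.89441819  6.47839795] [0.33364876 0.29054325 0.18786289] (array([-0.0849, -0.0195,  0.2392]), np.float64(0.3), 'jaw yaw now -4.7', 'tilt', array([ 0.031,  0.002, -1.   ]))
```

>>> servo_tool([
  [-0.04,0,0,0,0],
  [-0.085,-0.005,0.03,0,0],
  [-0.085,-0.02,0.239,0,0],
  [-0.085,-0.02,0.239,0,0],
  [-0.085,-0.02,0.239,0,0],
  [-0.085,-0.02,0.239,0,0],
  [-0.085,-0.02,0.239,0,0],
  [-0.085,-0.02,0.239,0,0],
])

```text
clock: 14.45
tcp_pos: [0.5695, 0.2491, 0.2806]
orientation: [0.071, 1.537, -0.065]
contact_force: [-0.3, -0.4, -0.9]
grip_width: 0.0574
```

```bash
python3 - <<'E'
from h import *
o=get_obs();im=grab_frame("wrist");cv2.imwrite("pics/w7.png",im[:,:,::-1])
C=cam2world("wrist",o)
print(o["grip_width"],np.abs(o["qvel"]).max(),rel_tip(o,.573,.2515,.192,-5))
c=cv2.GaussianBlur(im,(5,5),0).astype(int)
u=np.array([np.cos(np.radians(84.8)),np.sin(np.radians(84.8))]);v=np.array([u[1],-u[0]])
c0=np.array([.5755,.2822])
for s in(-1,1):
    print("corners far",w2px("wrist",[np.r_[c0+v*.046*s+u*.077,.012],np.r_[c0+v*.046*s-u*.077,.012]],C).round(1).tolist())
E
```

```text
0.057445043178826975 0.07844245239823494 (array([ 0.0885,  0.0014, -0.0051]), np.float64(-0.0), 'jaw yaw now -5.0', 'tilt', array([ 0.032,  0.002, -0.999]))
corners far [[239.4, 54.9], [250.2, 262.1]]
corners far [[373.3, 56.2], [363.4, 260.9]]
```

View pics/w7.png

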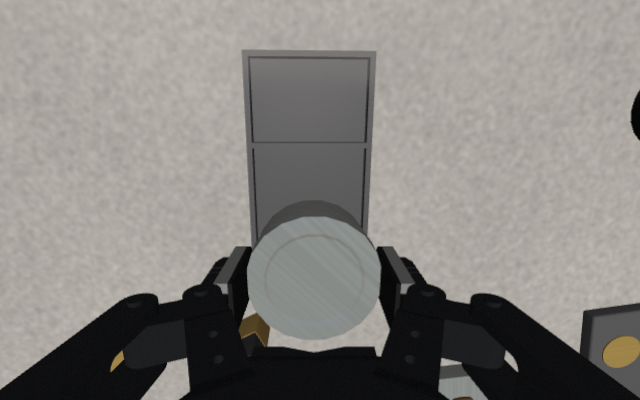

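The tin is held level. The tray far corners are at (242,50) and (376,51), about 3 px off my prediction, so I shift the target by 2-3 mm and lower.

>>> servo_tool([
  [0.04,0.005,-0.003,0,0],
  [0.075,0.005,-0.003,0,0],
  [0.086,0.005,-0.003,0,0],
  [0.088,0.005,-0.003,0,0],
  [0.088,0.005,-0.003,0,0],
  [0.088,0.005,-0.003,0,0],
  [0.088,0.005,-0.003,0,-0.75],
  [0.088,0.005,-0.003,0,-0.75],
])

```text
clock: 15.3
tcp_pos: [0.568, 0.2559, 0.1935]
orientation: [0.07, 1.537, -0.063]
contact_force: [-0.1, -0.4, -0.8]
grip_width: 0.0747
```

>>> servo_tool([
  [0,0,0,0,-0.75],
  [0,0,0,0,-0.75],
  [-0.03,0,0,0,-0.75],
  [-0.08,0,0,0,-0.75],
  [-0.13,0,0,0,-0.75],
  [-0.13,0,0,0,-0.4],
  [-0.13,0,0,0,-0.4],
])

```text
clock: 16.0
tcp_pos: [0.564, 0.2556, 0.3249]
orientation: [0.07, 1.535, -0.062]
contact_force: [-0.4, -0.1, -1.1]
grip_width: 0.0596
```

```bash
python3 - <<'E'
from h import *
o=get_obs();im=grab_frame("wrist");cv2.imwrite("pics/w8.png",im[:,:,::-1])
print(o["grip_width"],o["joints"],rel_tip(o,.414,.159,.31,-5))
E
```

```text
0.059599417283935766 [ 0.02373096  0.57680777 -0.76247978  1.74173439  0.49134684  0.98629886
 -1.01062073] (array([ 0.009 , -0.1102, -0.1476]), np.float64(0.1), 'jaw yaw now -4.9', 'tilt', array([ 0.035,  0.004, -0.999]))
```

View pics/w8.png

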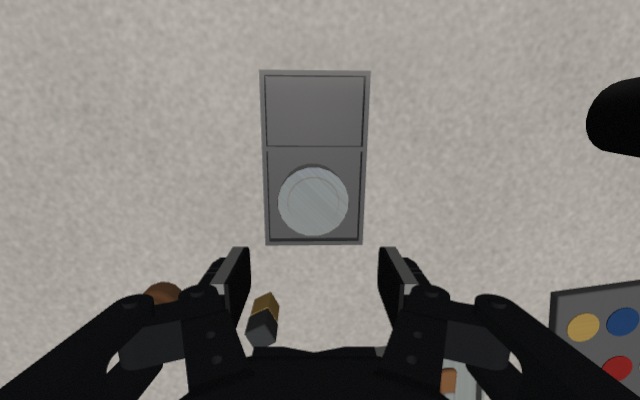

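The tin stands in the middle of the wide bay (313,201). Next is the jar.

>>> servo_tool([
  [0.009,-0.11,-0.148,0,-0.4],
  [0.009,-0.11,-0.148,0,-0.4],
  [0.009,-0.11,-0.148,0,-0.4],
  [0.009,-0.11,-0.148,0,-0.4],
  [0.04,-0.11,-0.148,0,-0.4],
  [0.04,-0.11,-0.148,0,-0.4],
  [0.04,-0.11,-0.148,0,-0.4],
  [0.04,-0.11,-0.148,0,-0.4],
])

```text
clock: 16.85
tcp_pos: [0.4088, 0.1589, 0.2783]
orientation: [0.07, 1.537, -0.062]
contact_force: [-0.1, 0.8, -0.3]
grip_width: 0.0595
```

```bash
python3 - <<'E'
from h import *
o=get_obs();im=grab_frame("wrist");cv2.imwrite("pics/w9.png",im[:,:,::-1])
C=cam2world("wrist",o);print(o["tcp_pos"],o["joints"])
c=cv2.GaussianBlur(im,(5,5),0).astype(int);m=((c[:,:,0]-c[:,:,2]>35)&(c[:,:,1]>c[:,:,2]+25)&(c[:,:,1]*1.35>c[:,:,0])).astype(np.uint8);m[300:]=0
m=cv2.morphologyEx(m,cv2.MORPH_OPEN,np.ones((5,5)))
for ct in cv2.findContours(m,0,2)[0]:
    if cv2.contourArea(ct)>600:
        print(cv2.boundingRect(ct)); (p,r)=cv2.minEnclosingCircle(px2w("wrist",ct.reshape(-1,2),.052,C).astype(np.float32)*1000);print(p,r)
print(rel_tip(o,.414,.159,.196,-5), w2px("wrist",[[.414,.159,.052]],C))
E
```

```text
[0.40884359 0.15891381 0.27829732] [ 0.18923848  0.38103666 -0.82213893  2.18190774  0.45295983  0.71537013
 -1.02373534]
(287, 192, 55, 57)
(416.00384521484375, 163.2938995361328) 19.334266662597656
(array([ 0.0822, -0.0011, -0.003 ]), np.float64(0.2), 'jaw yaw now -4.8', 'tilt', array([ 0.033,  0.004, -0.999])) [[311.20689528 227.59050579]]
```

View pics/w9.png

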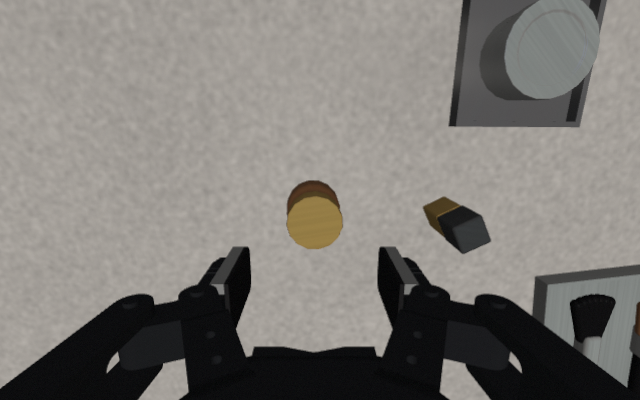

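The jar lid is at (314,221), giving (0.416, 0.163) with radius 19.3 mm, which matches. The lipstick at (457,225) is clear. I grip it.

>>> servo_tool([
  [0.03,0.003,-0.001,0,-0.4],
  [0.07,0.003,-0.001,0,-0.4],
  [0.082,0.003,-0.001,0,-0.4],
  [0.082,0.003,-0.001,0,-0.4],
  [0.082,0.003,-0.001,0,0.4],
  [0.082,0.003,-0.001,0,0.4],
  [0.082,0.003,-0.001,0,0.4],
  [0.082,0.003,-0.001,0,0.4],
], force=35)

```text
clock: 17.7
tcp_pos: [0.4114, 0.1628, 0.1977]
orientation: [0.071, 1.534, -0.061]
contact_force: [-1.0, 0.9, 7.6]
grip_width: 0.0356
```

```bash
python3 - <<'E'
from h import *
o=get_obs();print(o["grip_width"],o["contact_force"],o["tcp_pos"],rel_tip(o,.5815,.329,.30,-5))
E
```

```text
0.03559334469065258 [-0.98515346  0.93199311  7.5967337 ] [0.4113872  0.16283819 0.19770987] (array([-0.0956,  0.1794,  0.1529]), np.float64(0.2), 'jaw yaw now -4.8', 'tilt', array([ 0.036,  0.005, -0.999]))
```

>>> servo_tool([
  [-0.04,0,0,0,0.4],
  [-0.085,0.01,0,0,0.4],
  [-0.096,0.179,0.153,0,0.4],
  [-0.096,0.179,0.153,0,0.4],
  [-0.096,0.179,0.153,0,0.4],
  [-0.096,0.179,0.153,0,0.4],
  [-0.096,0.179,0.153,0,0.4],
  [-0.096,0.179,0.153,0,0.4],
])

```text
clock: 18.5
tcp_pos: [0.5774, 0.3303, 0.3012]
orientation: [0.074, 1.533, -0.058]
contact_force: [-0.4, -0.3, -1.1]
grip_width: 0.0359
```

```bash
python3 - <<'E'
from h import *
o=get_obs();im=grab_frame("wrist");cv2.imwrite("pics/w10.png",im[:,:,::-1])
print(o["grip_width"],o["tcp_pos"],rel_tip(o,.5815,.329,.202,-5))
E
```

```text
0.03587731635330618 [0.57735052 0.33027852 0.30123373] (array([ 0.0991, -0.0041, -0.0057]), np.float64(0.2), 'jaw yaw now -4.8', 'tilt', array([ 0.037,  0.009, -0.999]))
```

View pics/w10.png

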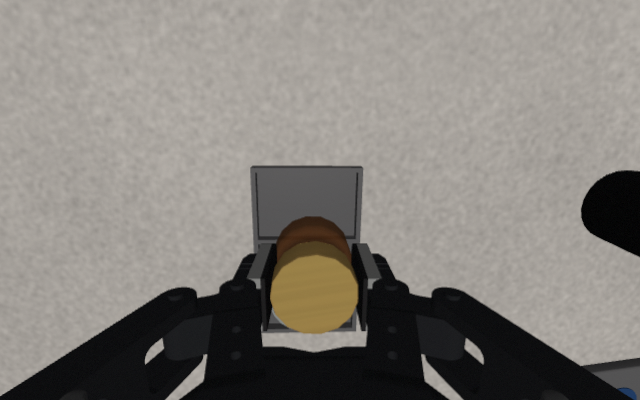

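```bash
python3 - <<'E'
from h import *
o=get_obs();C=cam2world("wrist",o)
print("far edge",px2w("wrist",[(252,167),(362,167)],.012,C).round(4),"divider",px2w("wrist",[(258,238),(359,238)],.012,C).round(4),"tip now",(o["tcp_pos"]+T_tool(o)[:3,0]*.172).round(4))
E
```

```text
far edge [[0.5385 0.3641]
 [0.6276 0.3561]] divider [[0.5355 0.3031]
 [0.6222 0.2946]] tip now [0.5821 0.3298 0.1287]
```

>>> servo_tool([
  [0.04,-0.005,-0.006,0,0.4],
  [0.08,-0.005,-0.006,0,0.4],
  [0.096,-0.005,-0.006,0,0.4],
  [0.099,-0.005,-0.006,0,0.4],
  [0.099,-0.005,-0.006,0,0.4],
  [0.099,-0.005,-0.006,0,0.4],
  [0.099,-0.005,-0.006,0,-0.3],
  [0.099,-0.005,-0.006,0,-0.3],
])

```text
clock: 19.35
tcp_pos: [0.5735, 0.3251, 0.2025]
orientation: [0.073, 1.533, -0.059]
contact_force: [-0.6, 0.3, 0.0]
grip_width: 0.0555
```

>>> servo_tool([
  [0,0,0,0,-0.3],
  [0,0,0,0,-0.3],
  [-0.03,0,0,0,-0.3],
  [-0.08,0,0,0,-0.3],
  [-0.13,0,0,0,-0.3],
  [-0.13,-0.1,0,0,-0.3],
  [-0.13,-0.1,0,0,-0.3],
  [-0.13,-0.1,0,0,-0.3],
])

```text
clock: 20.15
tcp_pos: [0.5615, 0.2163, 0.3306]
orientation: [0.075, 1.533, -0.073]
contact_force: [0.7, -0.5, -0.6]
grip_width: 0.0561
```

```bash
python3 - <<'E'
from h import *
o=get_obs();im=grab_frame("wrist");cv2.imwrite("pics/w11.png",im[:,:,::-1])
print(o["grip_width"],o["joints"])
# palette axis 26.9 per minAreaRect (first side 91.4) 
for y in (-63,27,117): print(y,rel_tip(o,.342,-.274,.33,y))
E
```

```text
0.05605502577584384 [ 0.10393381  0.5474083  -0.78223327  1.77888246  0.48399043  0.97961125
 -0.96662884]
-63 (array([-0.0074, -0.5093, -0.1786]), np.float64(57.6), 'jaw yaw now -5.4', 'tilt', array([ 0.037, -0.001, -0.999]))
27 (array([-0.0074, -0.5093, -0.1786]), np.float64(-32.4), 'jaw yaw now -5.4', 'tilt', array([ 0.037, -0.001, -0.999]))
117 (array([-0.0074, -0.5093, -0.1786]), np.float64(57.6), 'jaw yaw now -5.4', 'tilt', array([ 0.037, -0.001, -0.999]))
```

View pics/w11.png

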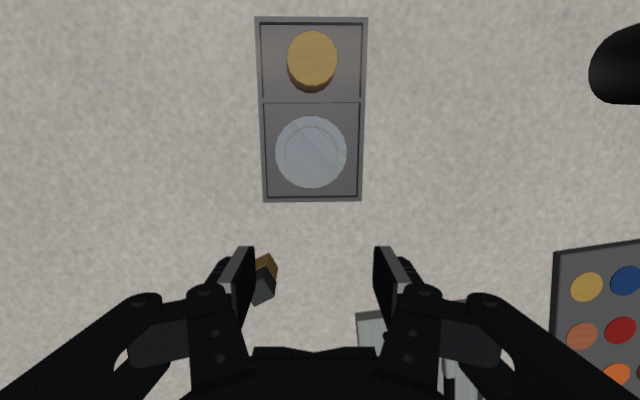

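The jar stands in the narrow bay (312,62) and the tin in the wide bay (311,152). That makes 15 pictures viewed, so the last one is kept for the end and the palette is measured by masks only.

>>> servo_tool([
  [0,-0.35,-0.05,57.5,0],
  [0,-0.35,-0.05,57.5,0],
  [0,-0.35,-0.05,57.5,-0.8],
  [0,-0.35,-0.05,57.5,-0.8],
  [0,-0.35,-0.05,57.5,-0.8],
  [0,-0.35,-0.05,57.5,-0.8],
  [0,-0.35,-0.05,57.5,-0.8],
  [0,-0.35,-0.05,57.5,-0.8],
])

```text
clock: 21.0
tcp_pos: [0.4782, -0.1292, 0.3267]
orientation: [0.871, 1.363, -0.84]
contact_force: [-0.3, 0.4, -0.4]
grip_width: 0.0766
```

```bash
python3 - <<'E'
from h import *
o=get_obs();print(o["joints"],rel_tip(o,.342,-.274,.30,-63))
E
```

```text
[ 0.61005337  0.32428919 -0.55421579  2.03554151  0.2298266   0.80461649
 -1.1799063 ] (array([ 0.0214, -0.1931,  0.0651]), np.float64(-0.3), 'jaw yaw now -63.3', 'tilt', array([ 0.036,  0.001, -0.999]))
```

>>> servo_tool([
  [0.022,-0.193,0.065,0,-0.8],
  [0.022,-0.193,0.065,0,-0.8],
  [0.022,-0.193,0.065,0,-0.8],
  [0.022,-0.193,0.065,0,-0.8],
  [0.022,-0.193,0.065,0,-0.8],
  [0.022,-0.193,0.065,0,-0.8],
  [0.022,-0.193,0.065,0,-0.8],
  [0.022,-0.193,0.065,0,-0.8],
])

```text
clock: 21.8
tcp_pos: [0.3377, -0.2725, 0.2998]
orientation: [0.869, 1.364, -0.836]
contact_force: [-1.3, 0.4, -0.1]
grip_width: 0.0766
```

```bash
python3 - <<'E'
from h import *
o=get_obs();im=grab_frame("wrist");cv2.imwrite("pics/w12.png",im[:,:,::-1])
C=cam2world("wrist",o);print(o["tcp_pos"])
e=w2px("wrist",[[.342,-.274,.018]],C)[0];print("expected px",e.round(1))
c=cv2.GaussianBlur(im,(5,5),0).astype(int);m=(c.max(2)<105).astype(np.uint8);m[int(e[1])+120:]=0
m=cv2.morphologyEx(m,cv2.MORPH_OPEN,np.ones((3,3)))
k,l,st,ce=cv2.connectedComponentsWithStats(m)
for i in range(1,k):
    if st[i,4]>300: print(st[i],ce[i].round(1))
i=l[int(e[1]),int(e[0])]
if i:
    w=px2w("wrist",np.argwhere(l==i)[:,::-1],.018,C);r=cv2.minAreaRect((w*1e4).astype(np.float32))
    print("pal",np.array(r[0])/1e4,np.array(r[1])/10,r[2])
print(rel_tip(o,.342,-.274,.182,-63))
E
```

```text
[ 0.33774314 -0.27251123  0.29980043]
expected px [314.1 210.1]
[ 285  152   59  107 6026] [313.9 204.4]
[ 398  189  174  141 8643] [471.5 283.9]
[  56  251  175   79 6337] [167.5 303. ]
pal [ 0.34414761 -0.27283381] [89.34950562 46.2081543 ] 26.909404754638672
(array([ 0.1176, -0.0067, -0.0014]), np.float64(-0.1), 'jaw yaw now -63.1', 'tilt', array([ 0.037,  0.001, -0.999]))
```

The palette measures 89.3 × 46.2 mm at 26.9°, centre (0.344, -0.273), agreeing with its true size and with the top view. I grip it.

>>> servo_tool([
  [0.05,-0.004,-0.001,0,-0.8],
  [0.09,-0.004,-0.001,0,-0.8],
  [0.114,-0.0045,-0.001,0,-0.8],
  [0.117,-0.0045,-0.001,0,-0.8],
  [0.117,-0.0045,-0.001,0,0.3],
  [0.117,-0.0045,-0.001,0,0.3],
  [0.117,-0.0045,-0.001,0,0.3],
  [0.117,-0.0045,-0.001,0,0.3],
], force=40)

```text
clock: 22.65
tcp_pos: [0.3382, -0.2737, 0.1843]
orientation: [0.868, 1.361, -0.835]
contact_force: [-0.7, 1.9, 8.7]
grip_width: 0.0447
```

```bash
python3 - <<'E'
from h import *
o=get_obs();print(o["grip_width"],o["contact_force"],o["tcp_pos"],rel_tip(o,.571,-.288,.30,-6.3))
E
```

```text
0.0446804624564886 [-0.66600336  1.8604488   8.68559777] [ 0.33824965 -0.27371235  0.18426066] (array([-0.1066,  0.1989,  0.1171]), np.float64(-56.8), 'jaw yaw now -63.1', 'tilt', array([ 0.04 , -0.001, -0.999]))
```

>>> servo_tool([
  [-0.05,0,0,0,0.3],
  [-0.1,0,0,0,0.3],
  [-0.107,0.199,0.117,-57,0.3],
  [-0.107,0.199,0.117,-57,0.3],
  [-0.107,0.199,0.117,-57,0.3],
  [-0.107,0.199,0.117,-57,0.3],
  [-0.107,0.199,0.117,-57,0.3],
  [-0.107,0.199,0.117,-57,0.3],
])

```text
clock: 23.45
tcp_pos: [0.5683, -0.287, 0.3024]
orientation: [0.153, 1.52, -0.147]
contact_force: [-1.0, -0.1, -1.3]
grip_width: 0.0443
```

```bash
python3 - <<'E'
from h import *
o=get_obs();print(o["grip_width"],o["joints"],rel_tip(o,.571,-.288,.30,-6.3))
E
```

```text
0.04432344440608546 [ 0.85217008  0.60244771 -0.66679161  1.72184947  0.43821512  0.92523376
 -0.174255  ] (array([ 0.0022, -0.0018, -0.005 ]), np.float64(-4.7), 'jaw yaw now -11.0', 'tilt', array([ 0.046, -0.001, -0.999]))
```

>>> servo_tool([
  [0.002,-0.002,-0.005,-4.7,0.3],
  [0.002,-0.002,-0.005,-4.7,0.3],
  [0.002,-0.002,-0.005,-4.7,0.3],
  [0.002,-0.002,-0.005,-4.7,0.3],
  [0.002,-0.002,-0.005,-4.7,0.3],
])

```text
clock: 23.95
tcp_pos: [0.5629, -0.288, 0.3006]
orientation: [0.088, 1.523, -0.086]
contact_force: [1.1, 0.2, -0.7]
grip_width: 0.0444
```

```bash
python3 - <<'E'
from h import *
o=get_obs();im=grab_frame("wrist");cv2.imwrite("pics/w13.png",im[:,:,::-1])
C=cam2world("wrist",o);T=T_tool(o);print(o["tcp_pos"],"tip",(T[:3,3]+T[:3,0]*.172).round(4))
c=cv2.GaussianBlur(im,(3,3),0).astype(int);m=(c[:,:,0]-c[:,:,2]>35).astype(np.uint8);m[:,:200]=0;m[:,450:]=0
m=cv2.morphologyEx(m,cv2.MORPH_OPEN,np.ones((3,3)))
k,l,st,ce=cv2.connectedComponentsWithStats(m)
for i in range(1,k):
    if st[i,4]>150: print("wood",st[i],ce[i].round(1))
i=1+np.argmax(st[1:,4]);p=np.argwhere(l==i)[:,::-1]
for q in range(p[:,0].min(),p[:,0].max()+1,20): print(q,p[p[:,0]==q][:,1].min(),p[p[:,0]==q][:,1].max(),end=" | ")
r0=p[:,1].min();print("\nrow widths")
for r in range(r0,p[:,1].max()+1,8): s=p[p[:,1]==r][:,0];print(r,s.min(),s.max(),px2w("wrist",[(s.min(),r),(s.max(),r)],.004,C).round(4).tolist())
d=(c.max(2)<105).astype(np.uint8);d[:,:260]=0;d[:,370:]=0
for r in range(120,300,12):
    s=np.flatnonzero(d[r]); print(r,(s.min(),s.max(),len(s)) if len(s) else None,end="; ")
print(rel_tip(o,.571,-.290,.19,-6.3))
E
```

```text
[ 0.56292311 -0.28804423  0.30055459] tip [ 0.5709 -0.2883  0.1287]
wood [200   0  22  29 411] [210.6  14.4]
wood [ 261  125   95   46 3972] [307.4 146.6]
261 126 131 | 281 125 168 | 301 125 168 | 321 126 168 | 341 126 168 | 
row widths
125 262 312 [[0.5416, -0.2219], [0.5816, -0.2264]]
133 262 353 [[0.5406, -0.2281], [0.6144, -0.2365]]
141 263 353 [[0.5405, -0.2345], [0.6139, -0.243]]
149 263 352 [[0.5395, -0.2409], [0.6125, -0.2494]]
157 263 352 [[0.5385, -0.2474], [0.612, -0.256]]
165 264 352 [[0.5383, -0.254], [0.6114, -0.2627]]
120 None; 132 None; 144 None; 156 None; 168 None; 180 (np.int64(262), np.int64(365), 104); 192 (np.int64(263), np.int64(364), 102); 204 (np.int64(263), np.int64(364), 102); 216 (np.int64(264), np.int64(363), 100); 228 (np.int64(264), np.int64(363), 100); 240 (np.int64(265), np.int64(362), 98); 252 (np.int64(260), np.int64(369), 110); 264 (np.int64(260), np.int64(369), 110); 276 (np.int64(260), np.int64(369), 110); 288 (np.int64(260), np.int64(369), 110); (array([ 0.1104, -0.0022, -0.0048]), np.float64(-0.1), 'jaw yaw now -6.4', 'tilt', array([ 0.046, -0.001, -0.999]))
```

```bash
python3 - <<'E'
from h import *
o=get_obs();C=cam2world("wrist",o)
im=cv2.imread("pics/w13.png").astype(int)
print(im[164:184,313].max(1), im[164:184,280].max(1),im[164:184,350].max(1))
for z in(.134,.116): print(z,[px2w("wrist",[(262,r),(313.5,r),(365,r)],z,C).round(4).tolist() for r in(171,178)])
E
```

```text
[170 169 169 169 141  72  53  51  28  12  13  19  22  23  24  27  27  26
  29  28] [181 181 181 182 152  77  35  46  28  17  17  16  19  23  24  27  30  29
  27  28] [188 189 189 189 133  54  55  53  27  15  15  19  20  23  25  27  30  26
  27  28]
0.134 [[[0.5532, -0.2399], [0.5751, -0.2425], [0.5974, -0.2452]], [[0.5527, -0.2429], [0.5748, -0.2455], [0.5972, -0.2482]]]
0.116 [[[0.5508, -0.2425], [0.5756, -0.2455], [0.6008, -0.2485]], [[0.5503, -0.2459], [0.5752, -0.2489], [0.6006, -0.2519]]]
```

>>> servo_tool([
  [0.04,0.001,-0.002,0,0.3],
  [0.08,0.001,-0.003,0,0.3],
  [0.1,0.001,-0.004,0,0.3],
  [0.108,0.001,-0.0045,0,0.3],
  [0.111,0.001,-0.0045,0,0.3],
  [0.111,0.001,-0.0045,0,0.3],
  [0.111,0.001,-0.0045,0,-0.4],
  [0.111,0.001,-0.0045,0,-0.4],
])

```text
clock: 24.8
tcp_pos: [0.5643, -0.2869, 0.1907]
orientation: [0.087, 1.521, -0.087]
contact_force: [0.6, -0.3, 0.5]
grip_width: 0.06
```

>>> servo_tool([
  [0,0,0,0,-0.4],
  [0,0,0,0,-0.4],
  [-0.03,0,-0.001,0,-0.4],
  [-0.08,0,0.002,0,-0.4],
  [-0.12,0,0.005,0,-0.4],
  [-0.12,-0.1,0.005,0,-0.4],
  [-0.12,-0.1,0.005,0,-0.4],
  [-0.12,-0.1,0.005,0,-0.4],
])

```text
clock: 25.6
tcp_pos: [0.5491, -0.396, 0.3103]
orientation: [0.092, 1.521, -0.101]
contact_force: [-0.5, -1.1, -0.4]
grip_width: 0.0597
```

```bash
python3 - <<'E'
from h import *
o=get_obs();im=grab_frame("wrist");cv2.imwrite("pics/w14.png",im[:,:,::-1])
C=cam2world("wrist",o);print(o["tcp_pos"],o["grip_width"])
e=w2px("wrist",[[.571,-.288,.022]],C)[0];print("exp px",e)
c=cv2.GaussianBlur(im,(3,3),0).astype(int)
def rect(m,z,n):
    m=cv2.morphologyEx(m.astype(np.uint8),cv2.MORPH_CLOSE,np.ones((7,7)))
    k,l,st,_=cv2.connectedComponentsWithStats(m);i=l[int(e[1]),int(e[0])]
    if not i: print(n,"none",st);return
    w=px2w("wrist",np.argwhere(l==i)[:,::-1],z,C);r=cv2.minAreaRect((w*1e4).astype(np.float32));print(n,st[i],np.round(np.array(r[0])/1e4,4),np.round(np.array(r[1])/10,1),round(r[2],1))
d=c.max(2)<105;d[int(e[1])+75:]=0
rect(d,.022,"palette")
w=(c[:,:,0]-c[:,:,2]>35)
rect(w|d,.004,"cradle+pal")
q=np.argwhere(w&(np.abs(np.arange(640)-e[0])<80)[None,:]&(np.abs(np.arange(400)-e[1])<110)[:,None])
for col in(int(e[0])-20,int(e[0])+20): 
    s=q[q[:,1]==col][:,0];print(col,s.min(),s.max(),[int(v) for v in s[np.flatnonzero(np.diff(s)>3)]],[int(v) for v in s[np.flatnonzero(np.diff(s)>3)+1]])
E
```

```text
[ 0.54911018 -0.39599162  0.31031113] 0.05969688564337796
exp px [307.34973158  58.07716495]
palette none [[     0      0    640    400 247533]
 [   276      0     65    120   5691]
 [   474      0     43    133   2776]]
cradle+pal none [[     0      0    640    400 242015]
 [   258      0     97    140  11209]
 [   474      0     43    133   2776]]
287 120 139 [] []
327 120 138 [] []
```

View pics/w14.png

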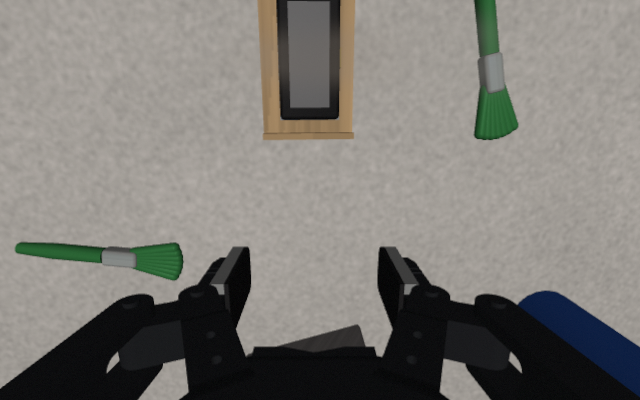

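The palette lies square in the cradle in the part that is visible (palette end at row 119, lip at 133-139). Both green brushes are untouched. All 16 pictures are used, so I step back and check numerically.

>>> servo_tool([
  [-0.05,0.04,0,0,-0.4],
  [-0.05,0.04,0,0,-0.4],
  [-0.05,0.04,0,0,-0.4],
  [-0.05,0.04,0,0,-0.4],
])

```text
clock: 26.05
tcp_pos: [0.5525, -0.3516, 0.3596]
orientation: [0.091, 1.522, -0.095]
contact_force: [-0.4, -0.7, -0.6]
grip_width: 0.0598
```

```bash
python3 - <<'E'
from h import *
o=get_obs();im=grab_frame("wrist");t=grab_frame("top");cv2.imwrite("pics/top1.png",t[:,:,::-1])
C=cam2world("wrist",o)
e=w2px("wrist",[[.571,-.288,.022]],C)[0].astype(int);print("exp px",e,o["tcp_pos"])
c=cv2.GaussianBlur(im,(3,3),0).astype(int)
d=c.max(2)<105;w=(c[:,:,0]-c[:,:,2]>35)
k,l,st,_=cv2.connectedComponentsWithStats(cv2.morphologyEx(d.astype(np.uint8),cv2.MORPH_CLOSE,np.ones((7,7))))
i=l[e[1],e[0]];print(st[i]);P=px2w("wrist",np.argwhere(l==i)[:,::-1],.022,C);r=cv2.minAreaRect((P*1e4).astype(np.float32))
print("palette",np.round(np.array(r[0])/1e4,4),np.round(np.array(r[1])/10,1),round(r[2],1))
# wood runs along the cradle's mid line, both sides
for col in(e[0]-12,e[0]+12):
    s=np.flatnonzero(w[max(e[1]-110,0):e[1]+110,col])+max(e[1]-110,0);g=np.flatnonzero(np.diff(s)>3)
    a=[s[0],s[g[0]],s[g[-1]+1],s[-1]] if len(g) else [s[0],s[-1]]
    print(col,a,px2w("wrist",[(col,v) for v in a],.014,C).round(4).tolist())
for row in(e[1]-25,e[1]+20):
    s=np.flatnonzero(w[row,e[0]-80:e[0]+80])+e[0]-80;g=np.argmax(np.diff(s));print(row,s[0],s[g],s[g+1],s[-1],px2w("wrist",[(v,row) for v in(s[0],s[-1])],.004,C).round(4).tolist(),px2w("wrist",[(v,row) for v in(s[g],s[g+1])],.022,C).round(4).tolist())
# bystanders: before/after in the top view
a=cv2.imread("pics/top0.png")[:,:,::-1].astype(int);df=np.abs(a-t.astype(int)).max(2)
for n,(u,v) in dict(varnish=(346,176),lipstick=(240,175),g1=(402,104),g2=(453,229),red=(412,302)).items(): print(n,df[v-9:v+10,u-9:u+10].mean().round(1),df[v-9:v+10,u-9:u+10].max())
# brushes & pots from top
CT=cam2world("top")
def cen(f,roi,z):
    x0,y0,x1,y1=roi;q=t[y0:y1,x0:x1].astype(int);p=np.argwhere(f(q))[:,::-1]+[x0,y0];P=px2w("top",p,z,CT);return len(p),P.min(0).round(3),P.max(0).round(3)
print("brushes bbox",cen(lambda q:(q.max(2)<75)|(q[:,:,2]-q[:,:,0]<-20),(272,100,325,143),.012))
print("jar lid",cen(lambda q:q[:,:,2]-q[:,:,0]<-40,(160,130,225,180),.055),"tin",cen(lambda q:(q[:,:,2]-q[:,:,0]>1)&(q.max(2)>95),(160,130,225,180),.035))
E
```

```text
exp px [308 120] [ 0.55248764 -0.35164911  0.3595557 ]
[ 285   68   51  100 4745]
palette [ 0.5722 -0.2873] [89.1 46.3] 83.3
296 [np.int64(49), np.int64(66), np.int64(168), np.int64(182)] [[0.5673, -0.225], [0.5654, -0.239], [0.5529, -0.3318], [0.5511, -0.3458]]
320 [np.int64(49), np.int64(66), np.int64(168), np.int64(181)] [[0.5888, -0.2273], [0.5872, -0.2415], [0.5766, -0.3348], [0.5751, -0.3478]]
95 270 284 335 346 [[0.5373, -0.2604], [0.6102, -0.2688]] [[0.5512, -0.2631], [0.5974, -0.2685]]
140 272 285 335 345 [[0.5327, -0.3026], [0.6053, -0.3114]] [[0.5464, -0.303], [0.5934, -0.3088]]
varnish 10.9 15
lipstick 10.8 15
g1 11.6 15
g2 34.9 91
red 11.7 15
brushes bbox (391, array([ 0.631, -0.077]), array([0.708, 0.056]))
jar lid (163, array([0.554, 0.298]), array([0.595, 0.339])) tin (344, array([0.544, 0.225]), array([0.599, 0.285]))
```

```bash
python3 -c "
from bench import *
print(hand_in(),get_obs()['clock'])"
```

```text
the job is handed in; nothing more can be done
the job is handed in; nothing more can be done
```

All five things are put away in the order asked. The job was handed in at about 26 s of robot time, with the gripper open and clear of everything.

**Last checks:**
- **Brushes:** both lie flat side by side, wholly inside the brush tray.
- **Tin and jar:** the tin stands in the middle of the wide bay and the jar in the narrow bay. The final top view confirms both.
- **Palette:** it measures 89 × 46 mm, within about 1 mm of the cradle's centre and within about 0.5° of its long axis.
- **Bystanders:** the varnish, the lipstick, the red look-alike and one green look-alike look unchanged between the first and last top views.

**Not clean:**
- The patch around the second green look-alike, the one at pixel (453,229), did change between the first and last top views. I think the arm was over it. The last wrist picture showed both green brushes lying normally, and I never went near them.
- The wrist and top views disagreed by 2 to 4 mm. I used the wrist's close-range values.
- The tool slowly drifted to about 2.6° of tilt, and I allowed for that in the last placings.
- All 16 pictures were used, so I checked the last state by measurement only.

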